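# Vent the pickle jars and put the chutney away

### The arm

A 6-joint arm with a two-finger parallel gripper is mounted at the origin on the work surface. World frame = base frame: x ahead of the robot, y to its left, z up, the work surface at z = 0. Lengths are in m, angles in rad, forces in N, time in s.
With the tool pointing down it reaches from about 0.35 to 0.975 m from the base axis. Payload 4.9 kg.
Tool frame: the origin (TCP) lies at the very end of the fingers, on their centre line; the grasp point (between the pads) lies 19 mm behind it; z points along the fingers, y is the line along which they close (so a half turn about z gives the same grasp; the last joint's range is limited). The gripper opens to 85 mm and grips with 20 to 120 N. Pads are 22 mm wide; open, the fingers measure 114 mm over their backs; the gripper's body (76 mm by 85 mm) begins 54 mm behind the grasp point. The pads swing forward as they close: fully open they stand 13 mm farther back than shut.
Start: joints at [1.101, 0.053, 1.613, -0, 1.476, -0.119], TCP at [0.215, 0.587, 0.196] pointing down, gripper open.
Joint ranges: [-3.01, 3.01], [-1.01, 2.22], [0.06, 2.58], [-1.02, 4.17], [0.09, 2.62], [-3.14, 3.14]. Speed limits (rad/s): [2.57, 2.57, 3.14, 3.14, 3.14, 3.14].

### API

Orientations are given as a rotation vector (axis times angle).
In Python, from station import ctrl gives the robot as it stands.
- The arm moves only by the tool jog_arm, never from a script. Its argument "plan" is a list of rows, each a list of 7 numbers: the shift along the tool's x, y, z in units of 0.02 m (1.0 is 0.02 m), then the turn, a rotation vector about the tool's x, y, z in units of 45 degrees (1.0 is 45 degrees), then the opening, from -1 (shut) to 1 (fully open). A call has 1 to 8 rows; each row shifts and turns the commanded pose from where the row before left it, along the tool's axes as they then stand; what a row does not reach is not made up. A row lasts 1/10 s, in which the tool goes at most 50 mm and 8.59 degrees, less where a joint would pass 70% of its speed; a pose out of reach is approached as far as the arm can. A call with a number of a shift or a turn outside -1 to 1 is refused whole. A call with a gripper value outside its range is refused whole. The fingers move at their own pace and stop on an object; "grip_force" is the grip in N (left out, the last holds). Time passes only in rows, so rows that do not move let the fingers close. It gives the time, the measured TCP pose, the force, the opening and the grip force at its end, in the units of the state.
- ctrl.get_obs(): the state, without advancing time (a new reading comes with each control period).
- ctrl.get_image(name): name is "scene" or "top" or "wrist"; returns (picture, depth): 400x640x3 uint8, red, green, blue; 400x640 float32, m along the optical axis (not along the pixel's ray), 0 where there is no reading.
- ctrl.camera_info(name): a dict with "camera_matrix" (3x3 intrinsics, pixels), "k1" (the pictures are not rectified: a ray, as slopes to the right and down, at radius r is drawn at 1 + k1 r^2 times it, then the intrinsics apply), "rvec" (rotation vector, rad) and "tvec" (3), from world to camera coordinates, as OpenCV has them; the wrist camera has in their place "T_tool_cam" (4x4, takes a point from camera to tool coordinates, whose origin is the TCP and whose axes are the flange's). Camera axes: x right, y down, z forward; pixel columns grow to the right and rows downward; lengths in m; the calibration is good to about 2 mm. A picture is of the moment at which its call begins: read the wrist's pose just before it. camera_info takes no time and is no camera call.
- ctrl.finish_job(): hands the job in; it is judged then, once.
The state is a dict: "t": time; "q": joint angles; "dq": joint speeds; "effort": joint torques, N m; "tool_pos": TCP position; "tool_rot": TCP orientation; "contact_force": force on the tool from outside, world axes, zero at the start; "wrist_torque": the same for the moment, N m; "opening": finger opening in m; "grip_force": force on a finger pad.
Only numpy, scipy, OpenCV 4.12 (cv2) and the standard library are available. Lean on these libraries where they do the work, as an engineer would, in place of code of your own. Each camera call takes 0.05 s, during which the arm holds its last target. There are 200 camera calls.

### The job

The pickles are working and the chutney has to go back: using only the fingertips or the outside of the fingers, lightly press the vent button in the cap of the tall amber jar well in for a moment to let its gas out, then do the same on the short amber jar. Then gently press the chutney pot's lid down by its knob until it is fully seated, and last push the tray with the pot fully home under the shelf. Pick nothing up, leave the jars standing where they are, leave the plate, tongs and tumbler alone, and finish clear of everything.

Things in the scene. Friction and masses are not known exactly. Their poses are not given: they have to be found in the camera images.
- tall_vent (a joint): how far the tall jar's vent button is pressed in, m: 0 = up (it springs back by itself), 0.008 = fully in against its hard stop. It needs about 1 N to start moving, 4.5 N half-way and 7.5 N when fully in; it vents once pressed 3 mm or more, so half-way is plenty.
- tall_vent_top (a point): centre of the flat top of the tall jar's vent button. The button is a round dark rubber plunger, 25 mm across, standing 12 mm proud in the middle of the jar's aluminium screw cap; it is pressed straight down.
- short_vent (a joint): how far the short jar's vent button is pressed in, m; same valve as on the tall jar.
- short_vent_top (a point): centre of the flat top of the short jar's vent button, which is the same as that of the tall jar.
- jar_tall: tall amber glass pickle jar, 76 mm across and 148 mm high to the top of its aluminium cap (cap 66 mm across, button not included), standing loose on the teak shelf, about 0.6 kg. Origin: centre of its underside; z up. It and the short jar may have changed places.
- jar_short: short, wider amber glass pickle jar, 84 mm across and 92 mm high to the top of the same kind of aluminium cap, standing loose on the teak shelf 0.13 to 0.2 m from the tall one, about 0.5 kg. Origin: centre of its underside; z up.
- pot: closed white ceramic chutney pot with a blue band, 86 mm across at the belly, body 62 mm high, standing loose in the front half of the tray, about 0.5 kg with lid. Origin: centre of its underside.
- pot_lid (a joint): how far the chutney pot's lid stands proud of its seat, m: 0 = seated, its lower edge then 67 mm above the pot's underside; at the start 0.005 to 0.008. It takes 3 to 6 N straight down to press it in, and it stays where it is left. The lid also gives on the springy rubber lip of its gasket, 1 mm for every 3 N or so, and comes back up by that much when let go (this give is not part of the joint value): pressing it 2 to 4 mm past the seat is enough.
- pot_knob (a point): centre of the top of the round knob (28 mm across) in the middle of the pot's lid, which is 80 mm across; the knob's top is 28 mm above the lid's lower edge.
- tray (a joint): how far the plastic tray is pulled out, m: 0 = fully home against its stop, starts at 0.105 to 0.125. It slides with about 3 N of friction and stays where it is left.
- tray_pull (a point): middle of the upright front edge of the tray's pull lip (110 mm wide, 22 mm high, half of it above and half below this point, 59 mm above the counter at this point). The tray is white plastic, 200 mm wide, 215 mm deep; the lip stands 40 mm out from its front panel towards the robot. The point's x axis is level and points in the direction in which the tray slides home, its y axis runs along the edge. When home, the edge is still 50 mm in front of the shelf board above.
- shelf: fixed low teak shelf, 640 mm wide (its y), 240 mm deep (its x, pointing away from the robot), the board's top 145 mm and its underside 125 mm above the stone counter. Origin: centre of its footprint on the counter. The tray slides in the bay under the board's right-hand end as seen from the robot.
- plate: bystander: blue melamine plate, 176 mm across, 16 mm high, lying on the shelf above the tray's bay. Origin: centre of its underside.
- tongs: bystander: steel tongs, 235 mm long, 46 mm wide, 20 mm high, lying along the shelf behind the jars. Origin: middle of their length, at the underside; x along them to the open end.
- tumbler: bystander: steel tumbler, 70 mm across, 100 mm high, standing on the counter in front of the shelf, left of the tray. Origin: centre of its underside.
Things that resemble listed ones, but are neither listed nor needed, are in the scene too. Of the things shaped like the pot, the white one is meant.

How it is judged:
By the outcome, as a careful person would: the job done as asked, in the order asked, and still so for the second after the job is handed in, with the robot touching nothing.
It also fails if it takes over 64 s, if anything falls off the work surface, if the arm or the gripper's body presses on something with over 40 N, if the wrist force passes 120 N, or if a joint passes its speed limit or range.

## Working session

There is one attempt and no reset: what is moved stays moved. The work goes in short steps, Python scripts to look and compute and a tool call to move; the robot and the scene stay as the last step left them, time stands still between calls to the robot, and variables do not carry over. Pictures are saved under pics/ and viewed, at most 10 in all, crops included, and the job is handed in when it is done.

Besides the shell and the picture viewer there is one more tool, called after "Emit:" as name([rows], argument=value, ...), one row to a line, values as JSON. jog_arm: Moves the arm, as the interface text tells. Shifts and turns lie within -1 to 1; 1 stands for 0.02 m of shift or 45 degrees of turn. Its arguments: {"type":"object","properties":{"plan":{"type":"array"},"grip_force":{"type":"number"}},"required":["plan"]}

```bash
mkdir -p pics
cat > h.py <<'E'
import numpy as np,cv2
from station import ctrl
from scipy.spatial.transform import Rotation as R
def cloud(name,obs=None):
    if name=='wrist': obs=ctrl.get_obs()
    im,d=ctrl.get_image(name); c=ctrl.camera_info(name)
    K=np.array(c['camera_matrix']); k1=c['k1']
    v,u=np.mgrid[:400,:640]
    p=cv2.undistortPoints(np.stack([u,v],-1).reshape(-1,1,2).astype(float),K,np.array([k1,0,0,0.])).reshape(400,640,2)
    P=np.dstack([p*d[...,None],d])
    if name=='wrist':
        T=np.array(c['T_tool_cam']); P=P@T[:3,:3].T+T[:3,3]
        P=P@R.from_rotvec(obs['tool_rot']).as_matrix().T+obs['tool_pos']
    else:
        M=R.from_rotvec(np.array(c['rvec']).ravel()).as_matrix(); P=(P-np.array(c['tvec']).ravel())@M
    P[d==0]=np.nan
    return im,P
E
python3 - <<'E'
from h import *
for n in ['scene','top']:
    im,P=cloud(n); cv2.imwrite(f'pics/{n}0.png',im[...,::-1]); np.save(f'{n}.npy',P); np.save(f'{n}im.npy',im)
o=ctrl.get_obs(); print(o['t'],o['tool_pos'],o['tool_rot'],o['contact_force'],o['opening'])
print(R.from_rotvec(o['tool_rot']).as_matrix().round(3))
E
```

```text
0.1 [0.21449595 0.58635588 0.1949565 ] [-5.48163071e-01 -3.09284810e+00  2.87829915e-03] [ 0.47613607 -0.16834623 -0.13815379] 0.08543636280847004
[[-0.939  0.344 -0.001]
 [ 0.344  0.939 -0.002]
 [ 0.    -0.002 -1.   ]]
```

View pics/scene0.png

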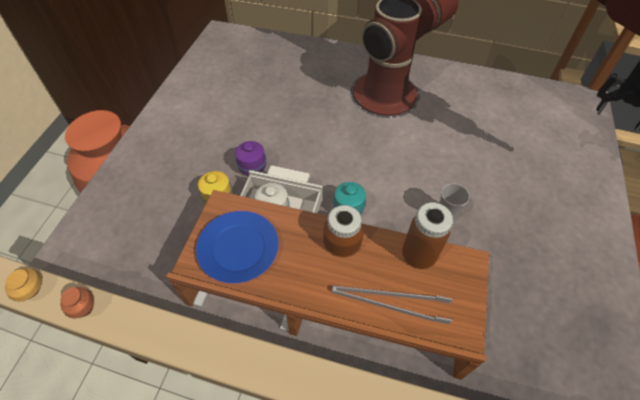

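View pics/top0.png

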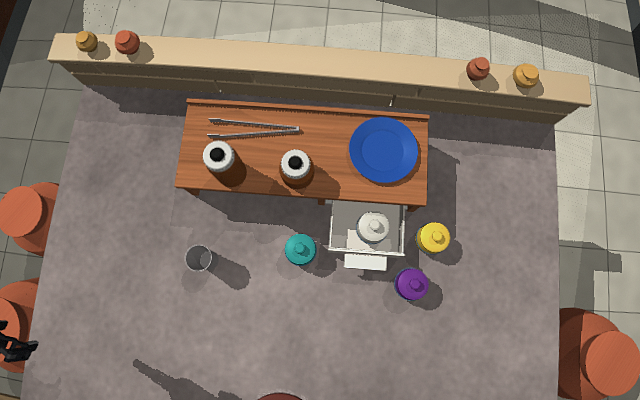

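The scene view is from the far side. In the top view (robot at the bottom), the tall jar's button is at (217,154), the short jar's at (295,163), the white pot's knob at (373,227) and the tray lip at (366,262). Things that could be confused with the targets: the teal (300,249), yellow (434,237) and purple (411,284) pots for the white pot, and the two jars for each other. The small pots on the ledge don't matter. I'll measure now and make one close crop.

Run:
```python
from h import *
P=np.load('top.npy'); im=np.load('topim.npy')
def reg(n,u0,u1,v0,v1,z0,z1,f=None):
    Q=P[v0:v1,u0:u1]; I=im[v0:v1,u0:u1].astype(int); m=(Q[...,2]>z0)&(Q[...,2]<z1)
    if f: m&=f(I)
    q=Q[m]; 
    if len(q)==0: print(n,'none');return
    c,_=cv2.minEnclosingCircle(q[:,:2].astype(np.float32)); print(n,len(q),'mean',q.mean(0).round(4),'minmaxmid',((q.min(0)+q.max(0))/2).round(4),'size',np.ptp(q,0).round(3),'circ',np.round(c,4))
dark=lambda I:I.max(-1)<70
reg('tallcap',190,245,130,190,.28,.33)
reg('tallbtn',200,235,140,170,.295,.33,dark)
reg('shortcap',275,320,140,190,.225,.27)
reg('shortbtn',280,312,150,180,.24,.27,dark)
reg('lid',345,400,205,250,.07,.2)
for z in (.08,.09,.1,.11,.12): reg(f'z{z}',350,398,208,246,z,z+.01)
reg('knob',360,390,215,240,.108,.2)
reg('lip',335,395,253,275,.06,.08)
reg('tumbler',180,220,240,275,.09,.12)
reg('plate',340,425,110,190,.15,.18)
reg('board',180,430,100,205,.138,.15)
print(P[225:229:1,370:376,2].round(3)); print(P[152:157,214:220,2].round(3),P[161:165,292:298,2].round(3))
for v in range(240,272,2): print(v,P[v,366].round(3))
for n,(u0,u1,v0,v1) in dict(teal=(280,320,230,270),yel=(415,452,220,255),pur=(392,430,265,302)).items(): reg(n,u0,u1,v0,v1,.04,.13)
q=P[90:210,170:440]; m=(abs(q[...,2]-.145)<.006); c=cv2.minAreaRect(q[m][:,:2].astype(np.float32)); print(c)
q=P[253:275,335:395]; m=(abs(q[...,2]-.07)<.008); print(cv2.minAreaRect(q[m][:,:2].astype(np.float32)))
a=cv2.resize(im[125:285,190:450],None,fx=3,fy=3,interpolation=cv2.INTER_CUBIC);cv2.imwrite('pics/crop.png',a[...,::-1])
```

```text
tallcap 700 mean [0.6514 0.1757 0.2938] minmaxmid [0.6533 0.1779 0.2942] size [0.065 0.067 0.027] circ [0.6542 0.1783]
tallbtn 116 mean [0.6517 0.1759 0.3025] minmaxmid [0.6536 0.1774 0.3014] size [0.027 0.028 0.013] circ [0.6525 0.1779]
shortcap 656 mean [0.6662 0.0117 0.2382] minmaxmid [0.6685 0.0123 0.2388] size [0.067 0.066 0.027] circ [0.669  0.0126]
shortbtn 103 mean [0.6672 0.0124 0.2477] minmaxmid [0.6682 0.0134 0.2462] size [0.024 0.03  0.012] circ [0.6676 0.0132]
lid 767 mean [ 0.5597 -0.1922  0.0989] minmaxmid [ 0.5493 -0.1803  0.0952] size [0.104 0.108 0.05 ] circ [ 0.5426 -0.1754]
z0.08 none
z0.09 534 mean [ 0.5611 -0.193   0.0967] minmaxmid [ 0.5624 -0.1948  0.0951] size [0.078 0.079 0.01 ] circ [ 0.5622 -0.1943]
z0.1 110 mean [ 0.5602 -0.1935  0.1012] minmaxmid [ 0.5589 -0.1961  0.1049] size [0.063 0.062 0.01 ] circ [ 0.5595 -0.1941]
z0.11 94 mean [ 0.562  -0.1938  0.1164] minmaxmid [ 0.5628 -0.1944  0.1155] size [0.026 0.026 0.009] circ [ 0.5627 -0.1938]
z0.12 1 mean [ 0.5589 -0.1838  0.12  ] minmaxmid [ 0.5589 -0.1838  0.12  ] size [0. 0. 0.] circ [ 0.5589 -0.1838]
k
[... 1436 characters left out ...]
0.069]
264 [ 0.464 -0.184  0.067]
266 [ 0.458 -0.184  0.07 ]
268 [ 0.453 -0.185  0.068]
270 [ 0.451 -0.193 -0.001]
teal 790 mean [ 0.4857 -0.01    0.0749] minmaxmid [ 0.4879 -0.0099  0.0697] size [0.085 0.083 0.059] circ [ 0.4877 -0.0084]
yel 832 mean [ 0.5481 -0.3541  0.073 ] minmaxmid [ 0.5498 -0.358   0.0698] size [0.084 0.082 0.059] circ [ 0.5508 -0.3601]
pur 852 mean [ 0.4231 -0.3033  0.0739] minmaxmid [ 0.423  -0.3067  0.0702] size [0.083 0.084 0.06 ] circ [ 0.4236 -0.3071]
((0.7262175679206848, 0.005348563194274902), (0.23139157891273499, 0.6416149139404297), 1.0476468801498413)
((0.4711779057979584, -0.1877974420785904), (0.04087819159030914, 0.12216974049806595), 0.6705387234687805)
```

View pics/crop.png

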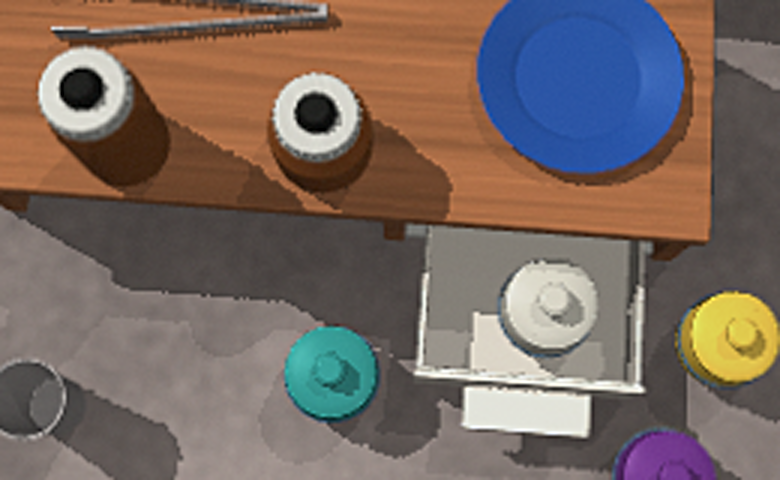

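The crop confirms the choices: tall jar on the left, short jar in the middle, white pot in the tray. The heights also match the description: buttons at 0.305 and 0.249, knob at 0.117, lip top at 0.070. Next I shut the fingers, rise and square the tool.

Emit:
jog_arm([
  [0,0,-1,0,0,-0.149,-1],
  [0,0,-1,0,0,-0.149,-1],
  [0,0,-1,0,0,-0.149,-1],
  [-1,-0.9,-1,0,0,0,-1],
  [-1,-0.9,-1,0,0,0,-1],
  [-1,-0.9,-1,0,0,0,-1],
  [-1,-0.9,-1,0,0,0,-1],
  [-1,-0.9,-1,0,0,0,-1],
], grip_force=20)

```text
t: 0.9
tool_pos: [0.3153, 0.496, 0.3563]
tool_rot: [0.001, -3.141, 0.001]
contact_force: [0.6, 0.7, 0.7]
opening: 0.0001
grip_force: 0.0
```

Emit:
jog_arm([
  [-1,-0.9,0,0,0,0,-1],
  [-1,-0.9,0,0,0,0,-1],
  [-1,-0.9,0,0,0,0,-1],
  [-1,-0.9,0,0,0,0,-1],
  [-1,-0.9,0,0,0,0,-1],
  [-1,-0.9,0,0,0,0,-1],
  [-1,-0.9,0,0,0,0,-1],
  [-1,-0.9,0,0,0,0,-1],
])

```text
t: 1.7
tool_pos: [0.4754, 0.352, 0.3554]
tool_rot: [0.0, -3.141, 0.001]
contact_force: [0.7, -0.6, -0.5]
opening: -0.0005
grip_force: 0.0
```

Run:
```python
from h import *
o=ctrl.get_obs(); print(o)
print(R.from_rotvec(o['tool_rot']).as_matrix().round(4)); print(ctrl.camera_info('wrist')['T_tool_cam'])
P=np.load('top.npy')
# shelf front edge and lip front edge lines
def front(us,v0,v1,zc,tol):
    pts=[]
    for u in us:
        q=P[v0:v1,u]; q=q[abs(q[:,2]-zc)<tol]
        if len(q): pts.append(q[q[:,0].argmin(),:2])
    pts=np.array(pts); f=np.polyfit(pts[:,1],pts[:,0],1); print(f,np.median(pts,0),pts[:,1].min(),pts[:,1].max())
front(range(340,425),150,215,.145,.006); front(range(180,425),150,215,.145,.006); front(range(350,384),255,275,.07,.006)
```

```text
{'t': 1.7, 'q': array([ 5.11677095e-01, -7.07198050e-02,  1.47487822e+00, -1.93594154e-05,
        1.73845885e+00, -1.05934749e+00]), 'dq': array([-0.44055798,  0.11692527, -0.10836397, -0.00063699, -0.00473039,
       -0.43461485]), 'effort': array([ 2.07949139e+00, -3.60304427e+01, -3.78545344e+01, -2.31160334e-02,
        5.61953906e-02,  3.58460471e-01]), 'tool_pos': array([0.47538059, 0.35204818, 0.35542273]), 'tool_rot': array([ 3.53387824e-04, -3.14070843e+00,  8.13813332e-04]), 'contact_force': array([ 0.68364679, -0.63029698, -0.50252688]), 'wrist_torque': array([ 0.02259659, -0.04377604, -0.01960966]), 'grip_force': 0.0, 'opening': -0.000505745267610498}
[[-1.e+00 -2.e-04 -9.e-04]
 [-2.e-04  1.e+00 -5.e-04]
 [ 9.e-04 -5.e-04 -1.e+00]]
[[ 4.18923142e-04 -9.54719945e-01 -2.97505716e-01  7.63488860e-02]
 [ 9.99999889e-01  4.64515894e-04 -8.25513319e-05 -6.18092604e-04]
 [ 2.17009537e-04 -2.97505649e-01  9.54720033e-01 -1.77161495e-01]
 [ 0.00000000e+00  0.00000000e+00  0.00000000e+00  1.00000000e+00]]
[-0.01563293  0.61276966] [ 0.61604687 -0.20434293] -0.3096941545298834 -0.09983260748393086
[-0.01628559  0.6126387 ] [ 0.61277261 -0.00477184] -0.3096941545298834 0.30743638319096933
[-0.00344328  0.4513429 ] [ 0.45205933 -0.18641992] -0.22904803189671769 -0.14315590635040124
```

Emit:
jog_arm([
  [-1,-1,0,0,0,0,-1],
  [-1,-1,0,0,0,0,-1],
  [-1,-1,0,0,0,0,-1],
  [-1,-1,0,0,0,0,-1],
  [-1,-1,0,0,0,0,-1],
  [-1,-1,0,0,0,0,-1],
  [-1,-1,0,0,0,0,-1],
  [-0.8,-0.6,0.6,0,0,0,-1],
])

```text
t: 2.5
tool_pos: [0.6325, 0.1997, 0.3452]
tool_rot: [0.002, 3.139, 0.0]
contact_force: [-0.6, 0.5, 0.6]
opening: 0.0
grip_force: 0.0
```

Emit:
jog_arm([
  [-0.4,0,0.5,0,0,0,-1],
  [0,0,0,0,0,0,-1],
  [0,0,0,0,0,0,-1],
])

```text
t: 2.8
tool_pos: [0.638, 0.2019, 0.3327]
tool_rot: [0.002, -3.139, 0.0]
contact_force: [-0.6, 0.8, 0.2]
opening: 0.0003
grip_force: 0.0
```

Run:
```python
from h import *
im,P=cloud('wrist'); cv2.imwrite('pics/w1.png',im[...,::-1])
o=ctrl.get_obs(); print(o['tool_pos'],o['contact_force'])
m=(P[...,2]>.297)&(P[...,2]<.312)&(im.max(-1)<80)&(abs(P[...,0]-.6525)<.03)&(abs(P[...,1]-.1775)<.03)
q=P[m]; print(len(q)); 
if len(q): print(q.min(0),q.max(0),np.median(q,0))
```

```text
[0.6382003  0.20207087 0.33382963] [0.71071071 0.06723968 1.1095668 ]
1140
[0.63944359 0.16630567 0.29713128] [0.66397938 0.19027111 0.30645305] [0.65032779 0.17862261 0.30406462]
```

View pics/w1.png

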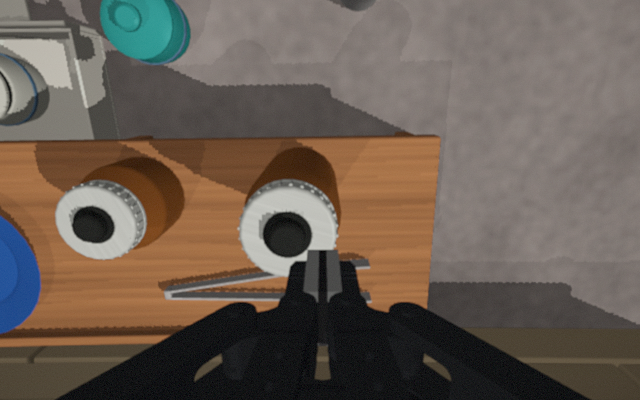

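The wrist view shows the tall jar's button at pixel (288,234) and the short jar's at (92,223), with the shut fingertips at (323,255). The measured button position (0.6515, 0.178) agrees with the top view.

Emit:
jog_arm([
  [-0.68,-1,0,0,0,0,-1],
  [0,-0.2,0.4,0,0,0,-1],
  [0,0,0.4,0,0,0,-1],
  [0,0,0.2,0,0,0,-1],
  [0,0,0,0,0,0,-1],
])

```text
t: 3.35
tool_pos: [0.6515, 0.1777, 0.3126]
tool_rot: [0.002, -3.139, 0.0]
contact_force: [0.2, -0.3, 1.0]
opening: -0.0002
grip_force: 0.0
```

Run:
```python
from h import *
o=ctrl.get_obs(); print(o['tool_pos'],o['contact_force'])
```

```text
[0.6514847  0.17771166 0.31261686] [ 0.18453594 -0.3180906   0.99609087]
```

Emit:
jog_arm([
  [0,0,0.2,0,0,0,-1],
  [0,0,0.18,0,0,0,-1],
  [0,0,0.1,0,0,0,-1],
  [0,0,0,0,0,0,-1],
  [0,0,0,0,0,0,-1],
])

```text
t: 3.85
tool_pos: [0.6525, 0.177, 0.3045]
tool_rot: [0.0, -3.142, -0.0]
contact_force: [-0.3, -0.6, -0.6]
opening: -0.0001
grip_force: 0.0
```

Emit:
jog_arm([
  [0,0,0.1,0,0,0,-1],
  [0,0,0,0,0,0,-1],
])

```text
t: 4.05
tool_pos: [0.6524, 0.177, 0.3023]
tool_rot: [0.0, -3.141, 0.0]
contact_force: [-0.6, 0.2, -0.0]
opening: 0.0001
grip_force: 0.0
```

Emit:
jog_arm([
  [0,0,0.1,0,0,0,-1],
  [0,0,0,0,0,0,-1],
])

```text
t: 4.25
tool_pos: [0.6524, 0.177, 0.3001]
tool_rot: [0.0, -3.141, 0.0]
contact_force: [0.1, 0.2, -0.7]
opening: 0.0003
grip_force: 0.0
```

Emit:
jog_arm([
  [0,0,0.08,0,0,0,-1],
  [0,0,0,0,0,0,-1],
])

```text
t: 4.45
tool_pos: [0.6524, 0.177, 0.2986]
tool_rot: [0.0, -3.141, 0.0]
contact_force: [-0.1, 0.9, -0.5]
opening: -0.0002
grip_force: 0.0
```

Run:
```python
from h import *
im,P=cloud('wrist'); o=ctrl.get_obs(); print(o['tool_pos'],o['contact_force'])
cv2.imwrite('pics/w2.png',cv2.resize(im[150:350,200:440],None,fx=3,fy=3,interpolation=cv2.INTER_CUBIC)[...,::-1])
for v in range(220,300,6): print(v,P[v,323].round(4),im[v,323])
```

```text
[0.65241717 0.17702282 0.29872427] [-0.22807705 -0.55567492 -0.51991965]
220 [0.6408 0.1768 0.3016] [17 13 15]
226 [0.643  0.1768 0.3046] [33 33 28]
232 [0.6468 0.1768 0.3037] [36 38 34]
238 [0.6493 0.1768 0.3057] [36 40 35]
244 [0.6533 0.1768 0.3045] [39 41 38]
250 [0.6415 0.1767 0.337 ] [14 13 16]
256 [0.6411 0.1767 0.3435] [13 13 12]
262 [0.6416 0.1767 0.348 ] [15 16 12]
268 [0.6406 0.1767 0.3548] [20 18 19]
274 [0.6413 0.1767 0.3582] [15 15 20]
280 [0.6415 0.1767 0.3622] [17 18 14]
286 [0.6411 0.1767 0.3671] [ 9 15 18]
292 [0.6413 0.1767 0.3705] [24 23 26]
298 [0.6436 0.1767 0.3706] [29 26 24]
```

View pics/w2.png

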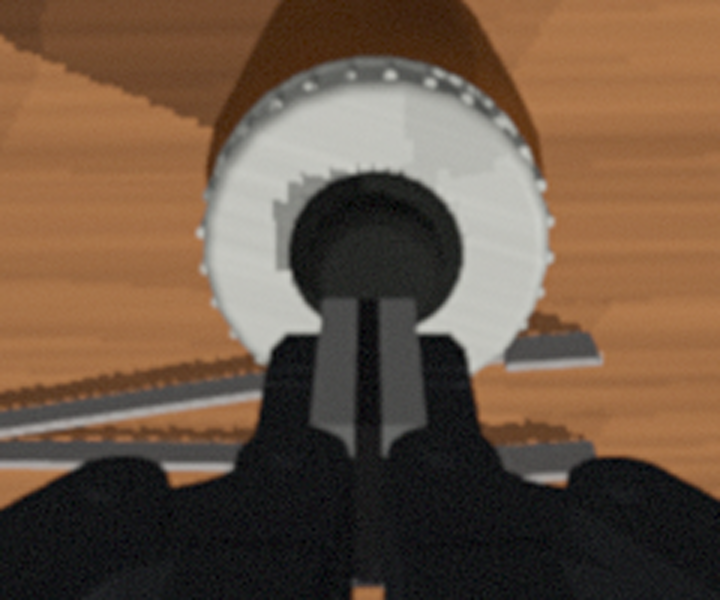

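The picture shows the finger ends at v≈250, well above the unpressed button (top still at 0.305). By depth the tips are at about z 0.33, so they end some 30 mm short of the reported TCP. I'll go on down under force feedback.

Emit:
jog_arm([
  [0,0,0.15,0,0,0,-1],
  [0,0,0.15,0,0,0,-1],
  [0,0,0.1,0,0,0,-1],
  [0,0,0,0,0,0,-1],
])

```text
t: 4.9
tool_pos: [0.6522, 0.177, 0.2901]
tool_rot: [0.0, -3.141, 0.0]
contact_force: [0.4, -0.2, 0.1]
opening: -0.0001
grip_force: 0.0
```

Run:
```python
from h import *
im,P=cloud('wrist'); o=ctrl.get_obs(); print(o['tool_pos'],o['contact_force'],o['effort'].round(2))
for v in range(196,270,6): print(v,P[v,323].round(4),P[v,313].round(4),im[v,323])
```

```text
[0.65232969 0.17702316 0.29043728] [0.4897422  0.44121574 0.13943888] [ -0.   -43.87 -37.96  -0.    -0.    -0.  ]
196 [0.6279 0.1767 0.2917] [0.6276 0.1716 0.2927] [194 196 189]
202 [0.6309 0.1767 0.2926] [0.6313 0.1715 0.2912] [195 195 189]
208 [0.6345 0.1768 0.2917] [0.6344 0.1715 0.2921] [194 194 188]
214 [0.6369 0.1768 0.2943] [0.637  0.1715 0.2942] [31 33 32]
220 [0.64   0.1768 0.295 ] [0.6404 0.1715 0.2939] [19 18 18]
226 [0.6404 0.1767 0.3025] [0.6421 0.1716 0.2982] [14 19 13]
232 [0.6432 0.1767 0.3036] [0.6438 0.1717 0.3022] [32 32 32]
238 [0.6466 0.1768 0.3032] [0.646  0.1717 0.3046] [33 34 29]
244 [0.6496 0.1768 0.304 ] [0.6495 0.1717 0.3041] [33 33 34]
250 [0.6417 0.1767 0.3279] [0.6409 0.1724 0.3294] [15 15 14]
256 [0.6409 0.1767 0.3352] [0.6411 0.1725 0.3348] [11  7 13]
262 [0.6413 0.1767 0.3398] [0.6412 0.1727 0.3401] [20 22 26]
268 [0.6407 0.1767 0.346 ] [0.6413 0.1728 0.3449] [17 13 13]
```

Emit:
jog_arm([
  [0,0,0.2,0,0,0,-1],
  [0,0,0.15,0,0,0,-1],
  [0,0,0.15,0,0,0,-1],
  [0,0,0.1,0,0,0,-1],
  [0,0,0,0,0,0,-1],
])

```text
t: 5.45
tool_pos: [0.6523, 0.177, 0.2783]
tool_rot: [0.001, -3.141, 0.0]
contact_force: [-0.2, 0.7, -0.2]
opening: -0.0003
grip_force: 0.0
```

Run:
```python
from h import *
im,P=cloud('wrist'); o=ctrl.get_obs(); print(o['tool_pos'],o['contact_force'],o['effort'].round(2))
for v in range(232,262,3): print(v,P[v,323].round(4),P[v,313].round(4),im[v,313])
```

```text
[0.65238101 0.17703399 0.27860868] [-0.77962422  0.85794971  0.07876129] [ -0.   -43.88 -37.86  -0.    -0.    -0.  ]
232 [0.6404 0.1768 0.2986] [0.6415 0.1719 0.2959] [19 21 21]
235 [0.6409 0.1768 0.3011] [0.6413 0.172  0.3001] [13 12 14]
238 [0.6418 0.1768 0.3027] [0.642  0.172  0.3021] [20 23 22]
241 [0.6428 0.1768 0.3039] [nan nan nan] [25 28 24]
244 [0.644  0.1768 0.3047] [0.6446 0.1721 0.3033] [26 25 26]
247 [0.6458 0.1768 0.3039] [0.6453 0.1721 0.3052] [21 27 23]
250 [0.6416 0.1767 0.3162] [0.6412 0.1724 0.317 ] [73 74 73]
253 [0.6409 0.1767 0.3207] [0.6407 0.1725 0.321 ] [79 79 77]
256 [0.6415 0.1767 0.3223] [0.6412 0.1726 0.3229] [75 73 74]
259 [0.6409 0.1767 0.3262] [0.6415 0.1726 0.3249] [76 76 75]
```

The tips are about 9 mm above the button now.

Emit:
jog_arm([
  [0,0,0.15,0,0,0,-1],
  [0,0,0.15,0,0,0,-1],
  [0,0,0,0,0,0,-1],
  [0,0,0,0,0,0,-1],
])

```text
t: 5.9
tool_pos: [0.6524, 0.177, 0.2727]
tool_rot: [0.0, -3.141, 0.0]
contact_force: [0.5, 0.5, 0.7]
opening: 0.0
grip_force: 0.0
```

Emit:
jog_arm([
  [0,0,0.1,0,0,0,-1],
  [0,0,0,0,0,0,-1],
  [0,0,0,0,0,0,-1],
])

```text
t: 6.2
tool_pos: [0.6524, 0.1771, 0.2708]
tool_rot: [0.0, -3.141, 0.0]
contact_force: [-0.3, 0.5, 0.4]
opening: -0.0001
grip_force: 0.0
```

Emit:
jog_arm([
  [0,0,0.1,0,0,0,-1],
  [0,0,0,0,0,0,-1],
  [0,0,0,0,0,0,-1],
])

```text
t: 6.5
tool_pos: [0.6527, 0.1771, 0.2694]
tool_rot: [-0.0, 3.141, 0.0]
contact_force: [-0.0, -0.8, 1.3]
opening: -0.0001
grip_force: 0.7
```

Contact is at about 0.270.

Emit:
jog_arm([
  [0,0,0.1,0,0,0,-1],
  [0,0,0,0,0,0,-1],
  [0,0,0,0,0,0,-1],
])

```text
t: 6.8
tool_pos: [0.6527, 0.1771, 0.2675]
tool_rot: [-0.0, 3.141, 0.0]
contact_force: [0.6, 0.7, 2.6]
opening: 0.0002
grip_force: 1.5
```

Emit:
jog_arm([
  [0,0,0.1,0,0,0,-1],
  [0,0,0,0,0,0,-1],
  [0,0,0,0,0,0,-1],
])

```text
t: 7.1
tool_pos: [0.6527, 0.1771, 0.2654]
tool_rot: [-0.0, 3.141, 0.0]
contact_force: [0.3, 0.7, 4.8]
opening: -0.0001
grip_force: 2.3
```

Emit:
jog_arm([
  [0,0,0.05,0,0,0,-1],
  [0,0,0,0,0,0,-1],
  [0,0,0,0,0,0,-1],
  [0,0,0,0,0,0,-1],
])

```text
t: 7.5
tool_pos: [0.6527, 0.1771, 0.2645]
tool_rot: [-0.0, 3.141, 0.0]
contact_force: [1.4, 0.1, 5.6]
opening: 0.0003
grip_force: 2.7
```

Emit:
jog_arm([
  [0,0,-0.2,0,0,0,-1],
  [0,0,-0.5,0,0,0,-1],
  [0,0,-1,0,0,0,-1],
  [0,0,-0.3,0,0,0,-1],
  [0.2,-0.8,0,0,0,0,-1],
  [0,-1,0,0,0,0,-1],
  [0,-1,0,0,0,0,-1],
  [0,-1,0,0,0,0,-1],
])

```text
t: 8.3
tool_pos: [0.6475, 0.0992, 0.3022]
tool_rot: [-0.0, -3.139, 0.001]
contact_force: [-0.4, -0.2, 0.6]
opening: -0.0003
grip_force: 0.0
```

Emit:
jog_arm([
  [0,-1,0,0,0,0,-1],
  [0,-1,0,0,0,0,-1],
  [0,-0.8,0,0,0,0,-1],
  [0,-0.4,0,0,0,0,-1],
  [0,0,0,0,0,0,-1],
  [0,0,0,0,0,0,-1],
])

```text
t: 8.9
tool_pos: [0.6484, 0.0373, 0.3037]
tool_rot: [0.001, -3.141, -0.001]
contact_force: [-0.6, 0.4, 0.2]
opening: -0.0001
grip_force: 0.0
```

Run:
```python
from h import *
im,P=cloud('wrist'); o=ctrl.get_obs(); print(o['t'],o['tool_pos'],o['contact_force'])
for n,x,y,z in(('short',.668,.013,.249),('tall',.652,.1775,.305)):
    for k,c in (('btn',im.max(-1)<80),('cap',im.min(-1)>90)):
        dz=0 if k=='btn' else -.012
        m=(abs(P[...,2]-z-dz)<.006)&c&(np.hypot(P[...,0]-x,P[...,1]-y)<.042)
        q=P[m]
        if len(q): print(n,k,len(q),q.min(0),q.max(0),((q.min(0)+q.max(0))/2)[:2],np.median(q,0))
```

```text
8.95 [0.64844879 0.0376073  0.30375505] [ 0.08593322 -0.06817212 -1.00029419]
short btn 901 [0.65421621 0.00123511 0.24304377] [0.67835702 0.02502486 0.2507207 ] [0.66628662 0.01312998] [0.66518861 0.01351166 0.24798694]
short cap 4275 [ 0.6325604  -0.02080742  0.23104603] [0.70137806 0.04708376 0.2395888 ] [0.66696923 0.01313817] [0.66087151 0.01270592 0.23623586]
tall btn 1529 [0.64021518 0.16457171 0.29900721] [0.66348968 0.18793372 0.30634461] [0.65185243 0.17625272] [0.6506868  0.17464437 0.30394476]
tall cap 7212 [0.61814131 0.14311159 0.28700125] [0.68661489 0.21027086 0.29539957] [0.6523781  0.17669123] [0.64564352 0.17207636 0.29218572]
```

Tall jar vented: the force reached 5.6 N and it still stands in place. Now the short jar, with contact expected at tool z≈0.214.

Emit:
jog_arm([
  [-0.6,-0.8,0,0,0,0,-1],
  [-0.33,-0.42,0.6,0,0,0,-1],
  [0,0,1,0,0,0,-1],
  [0,0,1,0,0,0,-1],
  [0,0,0.8,0,0,0,-1],
  [0,0,0.4,0,0,0,-1],
  [0,0,0,0,0,0,-1],
  [0,0,0,0,0,0,-1],
])

```text
t: 9.75
tool_pos: [0.6675, 0.0126, 0.2285]
tool_rot: [-0.001, 3.141, -0.0]
contact_force: [-0.1, 0.6, 0.1]
opening: -0.0002
grip_force: 0.0
```

Emit:
jog_arm([
  [0,0,0.25,0,0,0,-1],
  [0,0,0.2,0,0,0,-1],
  [0,0,0.1,0,0,0,-1],
  [0,0,0,0,0,0,-1],
  [0,0,0,0,0,0,-1],
])

```text
t: 10.25
tool_pos: [0.6671, 0.0127, 0.2169]
tool_rot: [-0.001, 3.142, -0.0]
contact_force: [0.3, 0.1, 0.1]
opening: 0.0002
grip_force: 0.0
```

Emit:
jog_arm([
  [0,0,0.1,0,0,0,-1],
  [0,0,0.05,0,0,0,-1],
  [0,0,0,0,0,0,-1],
  [0,0,0,0,0,0,-1],
])

```text
t: 10.65
tool_pos: [0.6671, 0.0126, 0.214]
tool_rot: [-0.0, 3.142, -0.0]
contact_force: [-0.9, 0.3, -0.4]
opening: -0.0001
grip_force: 0.0
```

Emit:
jog_arm([
  [0,0,0.1,0,0,0,-1],
  [0,0,0,0,0,0,-1],
  [0,0,0,0,0,0,-1],
])

```text
t: 10.95
tool_pos: [0.6672, 0.0126, 0.2124]
tool_rot: [-0.0, 3.141, -0.0]
contact_force: [-1.3, -0.6, 1.5]
opening: -0.0004
grip_force: 1.1
```

Emit:
jog_arm([
  [0,0,0.1,0,0,0,-1],
  [0,0,0.08,0,0,0,-1],
  [0,0,0,0,0,0,-1],
  [0,0,0,0,0,0,-1],
])

```text
t: 11.35
tool_pos: [0.6673, 0.0126, 0.209]
tool_rot: [-0.0, 3.141, -0.0]
contact_force: [-2.1, 0.1, 5.3]
opening: -0.0001
grip_force: 2.5
```

Emit:
jog_arm([
  [0,0,0.05,0,0,0,-1],
  [0,0,0,0,0,0,-1],
  [0,0,0,0,0,0,-1],
  [0,0,0,0,0,0,-1],
])

```text
t: 11.75
tool_pos: [0.6673, 0.0127, 0.2082]
tool_rot: [-0.001, 3.141, -0.0]
contact_force: [-1.4, 0.6, 5.9]
opening: -0.0003
grip_force: 2.8
```

Emit:
jog_arm([
  [0,0,-0.2,0,0,0,-1],
  [0,0,-0.5,0,0,0,-1],
  [0,0,-1,0,0,0,-1],
  [0,0,-0.6,0,0,0,-1],
  [0.4,-0.8,0,0,0,0,-1],
  [0.5,-1,0,0,0,0,-1],
  [0.5,-1,0,0,0,0,-1],
  [0.5,-1,0,0,0,0,-1],
])

```text
t: 12.55
tool_pos: [0.6279, -0.0648, 0.2522]
tool_rot: [0.0, -3.14, 0.0]
contact_force: [-0.1, -0.5, -0.8]
opening: 0.0004
grip_force: 0.0
```

Emit:
jog_arm([
  [0.5,-1,0,0,0,0,-1],
  [0.5,-1,0,0,0,0,-1],
  [0.5,-1,0,0,0,0,-1],
  [0.5,-1,0,0,0,0,-1],
  [0.5,-0.8,0,0,0,0,-1],
  [0.4,-0.4,0,0,0,0,-1],
  [0,0,0,0,0,0,-1],
  [0,0,0,0,0,0,-1],
])

```text
t: 13.35
tool_pos: [0.571, -0.1672, 0.253]
tool_rot: [-0.0, -3.141, -0.001]
contact_force: [0.5, 0.7, 0.2]
opening: 0.0001
grip_force: 0.0
```

Run:
```python
from h import *
im,P=cloud('wrist'); o=ctrl.get_obs(); print(o['t'],o['tool_pos'],o['contact_force'])
cv2.imwrite('pics/w3.png',im[...,::-1])
q=P[(P[...,2]>.108)&(P[...,2]<.13)&(np.hypot(P[...,0]-.5625,P[...,1]+.194)<.03)]
print(len(q),(q.min(0)+q.max(0))/2,np.ptp(q,0),np.median(q,0), np.percentile(q[:,2],[50,90]))
q=P[(P[...,2]>.085)&(P[...,2]<.13)&(np.hypot(P[...,0]-.5625,P[...,1]+.194)<.05)]
print(len(q),(q.min(0)+q.max(0))/2,np.ptp(q,0))
im,P=cloud('top')
for n,x,y,z in(('short',.668,.013,.249),('tall',.652,.1775,.305)):
    q=P[(abs(P[...,2]-z+.006)<.012)&(np.hypot(P[...,0]-x,P[...,1]-y)<.06)];print(n,(q.min(0)+q.max(0))/2)
```

```text
13.4 [ 0.57124252 -0.16693785  0.25314139] [-0.06011466 -0.75787926  0.19352307]
724 [ 0.56023603 -0.1932477   0.11327762] [0.02768204 0.02669561 0.01052636] [ 0.55931524 -0.19275625  0.11585556] [0.11585556 0.11709479]
5153 [ 0.5606187  -0.19289098  0.10332542] [0.07899123 0.0790398  0.03043075]
short [0.66780105 0.01305106 0.24181511]
tall [0.65325855 0.17680349 0.29782648]
```

View pics/w3.png

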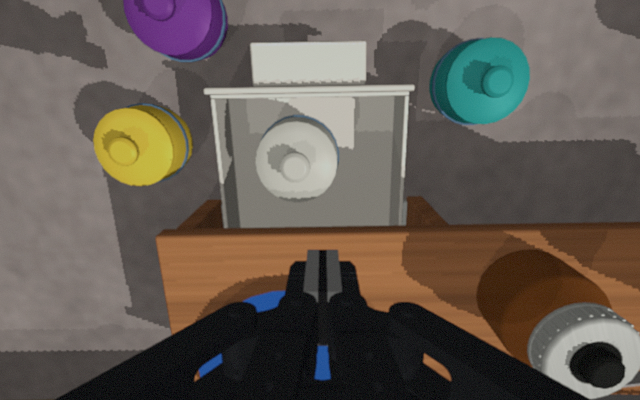

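The wrist view shows the white pot's knob at (294,165) in the tray, with the teal, yellow and purple pots outside it. The knob measures (0.561, -0.193, 0.1165), so contact is expected at tool z≈0.081.

Emit:
jog_arm([
  [0.6,-0.8,0.5,0,0,0,-1],
  [0,-0.52,1,0,0,0,-1],
  [0,0,1,0,0,0,-1],
  [0,0,1,0,0,0,-1],
  [0,0,1,0,0,0,-1],
  [0,0,1,0,0,0,-1],
  [0,0,0.6,0,0,0,-1],
  [0,0,0,0,0,0,-1],
])

```text
t: 14.25
tool_pos: [0.5581, -0.1926, 0.1289]
tool_rot: [0.002, -3.138, -0.003]
contact_force: [-0.9, -0.5, -0.6]
opening: -0.0002
grip_force: 0.0
```

Emit:
jog_arm([
  [0,0,1,0,0,0,-1],
  [0,0,0.6,0,0,0,-1],
  [0,0,0.3,0,0,0,-1],
  [0,0,0,0,0,0,-1],
  [0,0,0,0,0,0,-1],
])

```text
t: 14.75
tool_pos: [0.5596, -0.194, 0.094]
tool_rot: [-0.0, 3.141, -0.001]
contact_force: [-0.5, -0.9, 0.7]
opening: 0.0001
grip_force: 0.0
```

Run:
```python
from h import *
o=ctrl.get_obs(); print(o['t'],o['tool_pos'],o['contact_force'])
```

```text
14.75 [ 0.55962785 -0.19395661  0.09402997] [-0.4900175  -0.92395673  0.71289794]
```

Emit:
jog_arm([
  [0,0,0.25,0,0,0,-1],
  [0,0,0.2,0,0,0,-1],
  [0,0,0.1,0,0,0,-1],
  [0,0,0,0,0,0,-1],
  [0,0,0,0,0,0,-1],
])

```text
t: 15.25
tool_pos: [0.5592, -0.1938, 0.0824]
tool_rot: [-0.0, 3.142, -0.0]
contact_force: [-0.6, -0.3, -0.2]
opening: -0.0001
grip_force: 0.0
```

Emit:
jog_arm([
  [0,0,0.1,0,0,0,-1],
  [0,0,0.05,0,0,0,-1],
  [0,0,0,0,0,0,-1],
])

```text
t: 15.55
tool_pos: [0.5595, -0.1939, 0.0798]
tool_rot: [-0.0, 3.141, -0.001]
contact_force: [-1.5, 0.3, 4.1]
opening: 0.0002
grip_force: 1.6
```

Emit:
jog_arm([
  [0,0,0.1,0,0,0,-1],
  [0,0,0,0,0,0,-1],
  [0,0,0,0,0,0,-1],
])

```text
t: 15.85
tool_pos: [0.5594, -0.1939, 0.0775]
tool_rot: [-0.0, 3.141, -0.0]
contact_force: [-0.4, 0.5, 4.3]
opening: 0.0003
grip_force: 1.8
```

Emit:
jog_arm([
  [0,0,0.1,0,0,0,-1],
  [0,0,0,0,0,0,-1],
  [0,0,0,0,0,0,-1],
])

```text
t: 16.15
tool_pos: [0.5594, -0.1939, 0.0754]
tool_rot: [-0.0, 3.141, -0.0]
contact_force: [0.1, -0.3, 3.1]
opening: -0.0002
grip_force: 2.0
```

The lid is sliding in at about 4 N.

Emit:
jog_arm([
  [0,0,0.1,0,0,0,-1],
  [0,0,0,0,0,0,-1],
  [0,0,0,0,0,0,-1],
])

```text
t: 16.45
tool_pos: [0.5595, -0.1939, 0.0739]
tool_rot: [-0.0, 3.141, -0.0]
contact_force: [-1.1, 1.0, 6.3]
opening: 0.0001
grip_force: 3.2
```

Emit:
jog_arm([
  [0,0,0.08,0,0,0,-1],
  [0,0,0,0,0,0,-1],
  [0,0,0,0,0,0,-1],
])

```text
t: 16.75
tool_pos: [0.5595, -0.194, 0.0729]
tool_rot: [-0.0, 3.141, -0.001]
contact_force: [-2.4, 1.3, 9.0]
opening: 0.0003
grip_force: 4.6
```

Emit:
jog_arm([
  [0,0,0.06,0,0,0,-1],
  [0,0,0,0,0,0,-1],
  [0,0,0,0,0,0,-1],
])

```text
t: 17.05
tool_pos: [0.5598, -0.194, 0.0723]
tool_rot: [-0.001, 3.141, -0.001]
contact_force: [-2.9, 1.9, 11.2]
opening: 0.0002
grip_force: 5.5
```

The lid is seated: the slope is now about 3 N/mm and the force is 11 N. Next I rise and draw back.

Emit:
jog_arm([
  [0,0,-0.2,0,0,0,-1],
  [0,0,-0.5,0,0,0,-1],
  [0,0,-1,0,0,0,-1],
  [0,0,-1,0,0,0,-1],
  [0,0,-1,0,0,0,-1],
  [0.6,0.2,-0.3,0,0,0,-1],
  [1,0.2,0,0,0,0,-1],
  [1,0,0,0,0,0,-1],
])

```text
t: 17.85
tool_pos: [0.5063, -0.1852, 0.1501]
tool_rot: [0.002, -3.141, -0.001]
contact_force: [-0.1, -0.1, -0.3]
opening: -0.0004
grip_force: 0.0
```

Emit:
jog_arm([
  [1,0,0,0,0,0,-1],
  [1,0,0,0,0,0,-1],
  [1,0,0,0,0,0,-1],
  [1,0,0,0,0,0,-1],
  [1,0,0,0,0,0,-1],
  [0.8,0,0,0,0,0,-1],
  [0,0,0,0,0,0,-1],
  [0,0,0,0,0,0,-1],
])

```text
t: 18.65
tool_pos: [0.3911, -0.1857, 0.1502]
tool_rot: [0.0, 3.141, 0.0]
contact_force: [-0.3, 0.4, -0.6]
opening: 0.0
grip_force: 0.0
```

Run:
```python
from h import *
im,P=cloud('top'); o=ctrl.get_obs(); print(o['t'],o['tool_pos'],o['contact_force'])
q=P[(P[...,2]>.1035)&(P[...,2]<.13)&(np.hypot(P[...,0]-.5615,P[...,1]+.1935)<.013)]
print('knob',len(q),(q.min(0)+q.max(0))/2,np.median(q,0))
Q=np.load('top.npy');q=Q[(Q[...,2]>.1035)&(Q[...,2]<.13)&(np.hypot(Q[...,0]-.5615,Q[...,1]+.1935)<.013)];print('before',np.median(q,0))
cv2.imwrite('pics/t2.png',cv2.resize(im[120:330,200:460],None,fx=2.8,fy=2.8)[...,::-1])
w,P=cloud('wrist')
q=P[(abs(P[...,2]-.07)<.006)&(P[...,0]>.43)&(P[...,0]<.485)&(abs(P[...,1]+.187)<.08)]; 
if len(q): print('lip',len(q),q.min(0),q.max(0))
```

```text
18.7 [ 0.39145024 -0.18576019  0.15032401] [-0.64183572  0.75177425  0.18888184]
knob 84 [ 0.56138053 -0.19387235  0.10953931] [ 0.56116096 -0.19301751  0.11068008]
before [ 0.56102907 -0.1934786   0.11672028]
lip 2385 [ 0.44864905 -0.23607368  0.0640012 ] [ 0.48497806 -0.12590138  0.07151785]
```

View pics/t2.png

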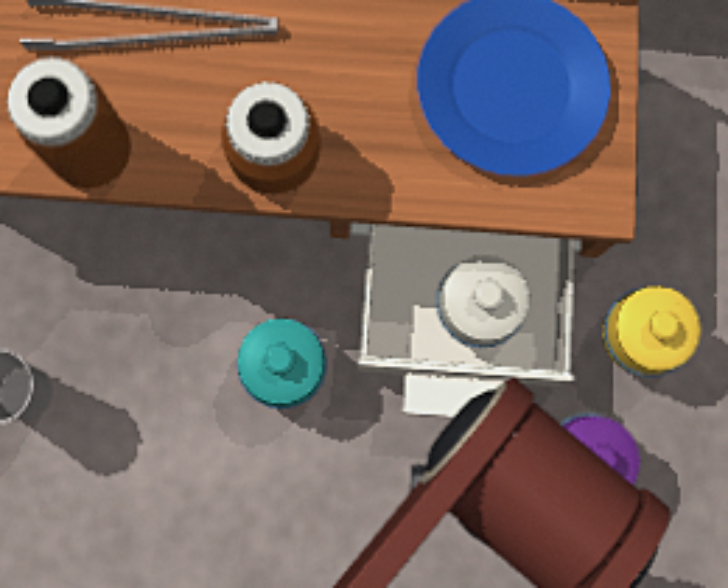

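Jars, plate and tongs are unmoved, and the knob is 6 mm lower than at the start, matching a seated lid. A red wrist link is near the purple pot, so I'll check its height before lowering.

Run:
```python
from h import *
im,P=cloud('top')
# arm points near purple pot footprint, with height
m=(P[...,2]>.13)&(np.hypot(P[...,0]-.4236,P[...,1]+.307)<.05); print('over purple',m.sum(), P[m][:,2].min() if m.any() else '')
m=(P[...,2]>.13)&(P[...,0]<.55)&(P[...,1]<-.05)
q=P[m]
for a in np.arange(.15,.6,.05):
    s=q[(q[:,2]>=a)&(q[:,2]<a+.05)]
    if len(s)>5: print(a.round(2),len(s),s.min(0).round(3),s.max(0).round(3))
s,P=cloud('scene'); m=(P[...,2]>.13)&(P[...,0]<.58)&(P[...,0]>.3)&(P[...,1]<-.05)&(P[...,1]>-.4); q=P[m]
for a in np.arange(.15,.6,.05):
    t=q[(q[:,2]>=a)&(q[:,2]<a+.05)]
    if len(t)>5: print('sc',a.round(2),len(t),t.min(0).round(3),t.max(0).round(3))
```

```text
over purple 0 
0.25 35 [ 0.387 -0.136  0.272] [ 0.404 -0.126  0.281]
0.3 8 [ 0.36  -0.167  0.318] [ 0.371 -0.155  0.348]
0.35 6 [ 0.359 -0.169  0.352] [ 0.367 -0.158  0.361]
0.4 144 [ 0.28  -0.197  0.431] [ 0.401 -0.068  0.45 ]
0.45 2694 [ 0.243 -0.254  0.45 ] [ 0.458 -0.051  0.5  ]
0.5 7169 [ 0.246 -0.246  0.5  ] [ 0.443 -0.05   0.544]
sc 0.15 24 [ 0.397 -0.198  0.189] [ 0.404 -0.174  0.2  ]
sc 0.2 302 [ 0.379 -0.229  0.2  ] [ 0.407 -0.146  0.25 ]
sc 0.25 666 [ 0.377 -0.246  0.25 ] [ 0.414 -0.125  0.3  ]
sc 0.3 438 [ 0.384 -0.227  0.3  ] [ 0.43  -0.145  0.35 ]
sc 0.35 654 [ 0.373 -0.22   0.35 ] [ 0.431 -0.149  0.4  ]
sc 0.4 781 [ 0.311 -0.249  0.4  ] [ 0.454 -0.06   0.45 ]
sc 0.45 2695 [ 0.3   -0.255  0.45 ] [ 0.458 -0.051  0.5  ]
sc 0.5 860 [ 0.337 -0.239  0.5  ] [ 0.444 -0.076  0.516]
```

There is plenty of clearance. I lower in front of the lip to tool z≈0.017, which puts the tips at about 0.052.

Emit:
jog_arm([
  [0,0.25,0.6,0,0,0,-1],
  [0,0,1,0,0,0,-1],
  [0,0,1,0,0,0,-1],
  [0,0,1,0,0,0,-1],
  [0,0,1,0,0,0,-1],
  [0,0,1,0,0,0,-1],
  [0,0,0.6,0,0,0,-1],
  [0,0,0.35,0,0,0,-1],
])

```text
t: 19.65
tool_pos: [0.3903, -0.1799, 0.0177]
tool_rot: [0.001, -3.139, -0.003]
contact_force: [-0.5, -0.1, -0.5]
opening: -0.0001
grip_force: 0.0
```

Emit:
jog_arm([
  [0,0,0,0,0,0,-1],
  [-0.8,0,0,0,0,0,-1],
  [-0.8,0,0,0,0,0,-1],
  [-0.3,0,0,0,0,0,-1],
  [0,0,0,0,0,0,-1],
  [0,0,0,0,0,0,-1],
])

```text
t: 20.25
tool_pos: [0.429, -0.1809, 0.0198]
tool_rot: [0.001, -3.142, 0.0]
contact_force: [0.5, 0.3, -0.2]
opening: 0.0001
grip_force: 0.0
```

Emit:
jog_arm([
  [-0.2,0,0.2,0,0,0,-1],
  [-0.2,0,0,0,0,0,-1],
  [-0.2,0,0,0,0,0,-1],
  [-0.2,0,0,0,0,0,-1],
  [-0.2,0,0,0,0,0,-1],
])

```text
t: 20.75
tool_pos: [0.4487, -0.1805, 0.0151]
tool_rot: [0.001, -3.14, -0.001]
contact_force: [-2.8, 0.3, 0.4]
opening: -0.0001
grip_force: 1.7
```

Emit:
jog_arm([
  [-0.25,0,0,0,0,0,-1],
  [-0.3,0,0,0,0,0,-1],
  [-0.3,0,0,0,0,0,-1],
  [-0.3,0,0,0,0,0,-1],
  [-0.3,0,0,0,0,0,-1],
  [-0.3,0,0,0,0,0,-1],
  [-0.3,0,0,0,0,0,-1],
  [-0.3,0,0,0,0,0,-1],
])

```text
t: 21.55
tool_pos: [0.4966, -0.1807, 0.0154]
tool_rot: [0.0, -3.141, -0.0]
contact_force: [-3.1, 3.5, -0.9]
opening: 0.0001
grip_force: 1.7
```

Emit:
jog_arm([
  [-0.3,0.01,0,0,0,0,-1],
  [-0.3,0.01,0,0,0,0,-1],
  [-0.3,0.01,0,0,0,0,-1],
  [-0.3,0.01,0,0,0,0,-1],
  [-0.3,0.01,0,0,0,0,-1],
  [-0.2,0,0,0,0,0,-1],
])

```text
t: 22.15
tool_pos: [0.5309, -0.1801, 0.0156]
tool_rot: [-0.0, 3.141, -0.001]
contact_force: [-3.6, 0.1, -2.1]
opening: 0.0
grip_force: 1.6
```

Run:
```python
from h import *
im,P=cloud('wrist'); o=ctrl.get_obs(); print(o['t'],o['tool_pos'],o['contact_force'])
cv2.imwrite('pics/w4.png',im[...,::-1])
```

```text
22.2 [ 0.53155838 -0.18017183  0.01584095] [-1.5120474  -0.13174571 -0.12404103]
```

View pics/w4.png

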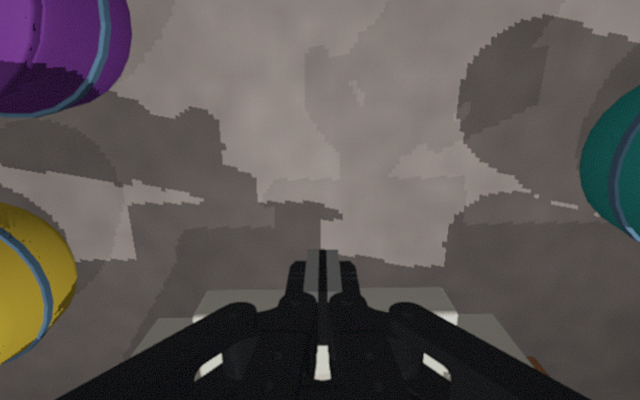

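The fingers sit centred on the lip (≈(323,280)), and the tray has slid about 90 mm. Home is expected at tool x≈0.555. I'll go gently until the stop.

Emit:
jog_arm([
  [-0.2,0,0,0,0,0,-1],
  [-0.2,0,0,0,0,0,-1],
  [-0.2,0,0,0,0,0,-1],
  [-0.2,0,0,0,0,0,-1],
  [0,0,0,0,0,0,-1],
])

```text
t: 22.7
tool_pos: [0.5475, -0.1799, 0.016]
tool_rot: [-0.0, 3.139, -0.001]
contact_force: [0.3, -0.2, -0.1]
opening: -0.0002
grip_force: 0.1
```

Emit:
jog_arm([
  [-0.1,0,0,0,0,0,-1],
  [-0.1,0,0,0,0,0,-1],
  [0,0,0,0,0,0,-1],
])

```text
t: 23.0
tool_pos: [0.5509, -0.1799, 0.0159]
tool_rot: [-0.0, 3.14, -0.0]
contact_force: [-1.6, 0.2, 1.0]
opening: -0.0002
grip_force: 0.6
```

Emit:
jog_arm([
  [-0.1,0,0,0,0,0,-1],
  [-0.1,0,0,0,0,0,-1],
  [0,0,0,0,0,0,-1],
])

```text
t: 23.3
tool_pos: [0.5525, -0.1797, 0.0155]
tool_rot: [0.001, -3.137, -0.001]
contact_force: [-9.5, -0.1, 6.8]
opening: 0.0002
grip_force: 4.6
```

Emit:
jog_arm([
  [-0.06,0,0,0,0,0,-1],
  [0,0,0,0,0,0,-1],
  [0,0,0,0,0,0,-1],
])

```text
t: 23.6
tool_pos: [0.5525, -0.1797, 0.0155]
tool_rot: [0.001, -3.134, -0.001]
contact_force: [-12.2, 0.7, 9.5]
opening: -0.0
grip_force: 6.9
```

It's against the hard stop. Back off and rise clear.

Emit:
jog_arm([
  [0.3,0,0,0,0,0,-1],
  [0.8,0,0,0,0,0,-1],
  [1,0,0,0,0,0,-1],
  [1,0,0,0,0,0,-1],
  [1,0,-1,0,0,0,-1],
  [1,0,-1,0,0,0,-1],
  [1,0,-1,0,0,0,-1],
  [1,0,-1,0,0,0,-1],
])

```text
t: 24.4
tool_pos: [0.4133, -0.1799, 0.0964]
tool_rot: [-0.001, 3.139, -0.001]
contact_force: [1.2, 0.4, 0.0]
opening: 0.0002
grip_force: 0.0
```

Emit:
jog_arm([
  [0,0.5,-1,0,0,0,-1],
  [0,1,-1,0,0,0,-1],
  [0,1,-1,0,0,0,-1],
  [0,1,-1,0,0,0,-1],
  [0,1,-1,0,0,0,-1],
  [0,1,-1,0,0,0,-1],
  [0,0,0,0,0,0,-1],
  [0,0,0,0,0,0,-1],
])

```text
t: 25.2
tool_pos: [0.4139, -0.0699, 0.2157]
tool_rot: [-0.002, 3.14, -0.001]
contact_force: [0.4, -0.5, -0.3]
opening: -0.0002
grip_force: 0.0
```

Run:
```python
from h import *
im,P=cloud('top'); o=ctrl.get_obs(); print(o['t'],o['tool_pos'],o['contact_force'])
cv2.imwrite('pics/t3.png',im[...,::-1])
for n,x,y,z in(('short',.668,.013,.249),('tall',.652,.1775,.305)):
    q=P[(abs(P[...,2]-z+.006)<.012)&(np.hypot(P[...,0]-x,P[...,1]-y)<.06)];print(n,(q.min(0)+q.max(0))/2)
q=P[(abs(P[...,2]-.07)<.006)&(P[...,0]>.5)&(P[...,0]<.6)&(abs(P[...,1]+.181)<.04)]; print('lip',q.min(0),q.max(0))
v=[P[(abs(P[...,2]-.07)<.006)&(P[...,0]>.5)&(abs(P[...,1]-y)<.004)][:,0].min() for y in (-.21,-.2,-.19,-.18,-.17,-.16,-.15)]; print(np.round(v,4))
```

```text
25.25 [ 0.41331857 -0.07008461  0.21469578] [-0.04132605  0.06859738  0.20976305]
short [0.66915218 0.01301467 0.24166416]
tall [0.65361584 0.17851737 0.29717072]
lip [ 0.56464388 -0.22094545  0.0644872 ] [ 0.59999257 -0.14105636  0.07549646]
[0.5659 0.5653 0.567  0.5658 0.5653 0.5646 0.5652]
```

View pics/t3.png

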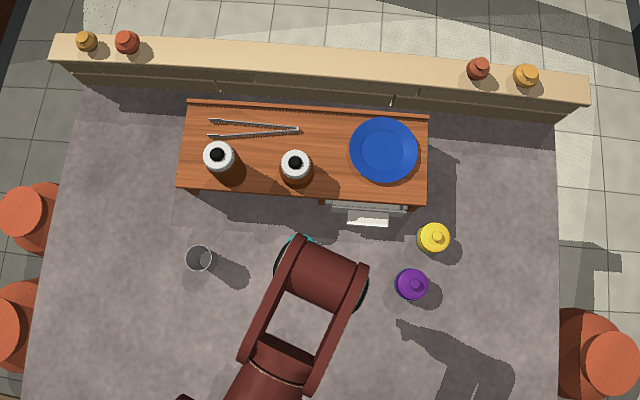

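The final view shows the lip at (368,220), its edge about 50 mm in front of the board, so the tray is home. Jars, plate, tongs and tumbler are where they were, and the arm is clear.

```bash
python3 -c "
from station import ctrl
print(ctrl.finish_job())"
```

```text
the job is handed in; nothing more can be done
None
```

By my own measurements the job is done and handed in at about 25 s: tall vent then short vent each pressed about 5 mm, the chutney lid seated, the tray home against its stop, jars, plate, tongs and tumbler left in place, and the arm clear; the hand-in call returned no verdict.

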